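# Find the live pinch shoe with a drag gauge

## Task

Three like-looking spring shoes hang in a row over the feed plate of the feeder head, and only one of them still presses down properly: find it with the drag gauge. Take the gauge by its leaning handle and slide its blade flat along the plate from the front, straight in under a shoe, trying another if it slips in with hardly any drag. Leave the gauge let go, lying under the middle of the one shoe that really drags on it, with the blade's tip pushed out past the back of that shoe, and leave the other things on the desk where they are.

Things in the scene. Friction and masses are not known exactly. Their poses are not given: they have to be found in the camera images.
- feeder: Feeder head, fixed to the desk: dark steel feed plate 155 x 216 mm, top 10 mm above the desk, grey cheeks at its ends. Origin on the desk; x points in, away from the open front, y to its left. The plate spans x = -80 (front edge) to 75 mm. Cheeks' inner faces at y = +-99, from x = 0 on (above 100 mm height from x = -30 on). Three like steel shoes hang on springs from a beam at y = 50, 0, -50.
- gap_left (a point): Mouth of the gap under the left shoe: middle of its sole's front edge, at x = 20, y = 50 of the feeder, 12 mm above the desk; axes as the feeder's. Each shoe is 40 mm wide; its sole spans x = 20 to 50 mm and hangs 4 mm above the plate; a lip slopes up from its front at 25 degrees to x = -5, 15 mm above the plate. Each shoe can rise 20 mm.
- gap_middle (a point): The same for the middle shoe (y = 0). One shoe, in any of the three places, has a live spring: it presses on the blade with about 6 N, and pushing the blade on under it takes 5 to 13 N. The other two rest with their own weight only (0.4 N): under 3 N if the blade is not pressed onto the plate.
- gap_right (a point): The same for the right shoe (y = -50). A grey guard bar crosses in front of the shoes at x = -30 to -18 of the feeder, 108 to 164 mm above the desk: a gripper held upright would hit it before the blade is home, so tilt it as the handle leans. With the blade home its heel lies near x = -30.
- gauge_grip (a point): Loose drag gauge (100 g): near the middle of its black handle, the place to grasp; 51 mm above the blade's underside, 108 mm behind the tip, 18 mm behind the heel. x points from heel to tip, z up. The handle, 84 mm long, 18 mm wide (y, grasp across it), 22 mm deep, rises from the heel and leans 30 degrees from vertical, to -x.
- gauge_tip (a point): Middle of the rounded tip of the gauge's flat steel blade (90 mm long, 36 mm wide, 6 mm thick), 3 mm above its underside; axes as the gauge's. At the start the blade lies on a grey slab, 120 x 64 mm, 12 mm high, in front of the feeder, pointing roughly the way it must go in.
- tray_red: Lowest of a fixed stack of four letter trays with papers and a folder on top, 330 mm (along y of the room) by 260 mm, 0.22 m high in all; origin under its middle. Pass over or round it.
- tape: Bystander: roll of brown packing tape, 92 mm across, 48 mm high, lying flat; origin under its middle.
- stapler: Bystander: blue and black stapler, 135 x 34 x 41 mm; origin under its middle.
- small_carton: Bystander: small white carton, 58 x 124 x 26 mm, lying flat; origin under its middle.

How it is judged:
At the end, for the whole second after the job is handed in: The gauge lies at rest and released, flat (within 0.1 rad) on the feed plate, straight (within 0.2 rad) and centred within 16 mm under one shoe, its tip past x = 48 mm of the feeder (the shoe's back end, at 50), and pressed onto the plate with more than 3.2 N, as only the live shoe can do (x of gauge_tip in the frame of feeder above 0.048 m and z of gauge_tip in the frame of feeder between 0.008 and 0.019 m and (y of gauge_tip in the frame of feeder between 0.034 and 0.066 m or y of gauge_tip in the frame of feeder between -0.016 and 0.016 m or y of gauge_tip in the frame of feeder between -0.066 and -0.034 m) and angle between the x axis of gauge_tip and the x axis of feeder, either way round below 0.2 rad and angle between gauge_tip's own z axis and vertical below 0.1 rad and contact force between gauge and feeder above 3.2 N and linear speed of gauge below 0.02 m/s); the robot touches nothing.
It fails at once if the tape roll pushed more than 30 mm from its place (distance of tape from where it was at the start of the episode above 0.03 m).
It fails at once if the stapler pushed more than 30 mm from its place (distance of stapler from where it was at the start of the episode above 0.03 m).
It fails at once if the small carton pushed more than 30 mm from its place (distance of small_carton from where it was at the start of the episode above 0.03 m).
It also fails if it takes over 67 s, if anything falls off the work surface, if the arm or the gripper's body presses on something with over 40 N, if the wrist force passes 120 N, or if a joint passes its speed limit or range.

## Robot

A 7-joint arm with a two-finger parallel gripper is mounted at the origin on a cart in front of the work surface, level with it; the furniture and walls round the work are solid. World frame = base frame: x ahead of the robot, y to its left, z up, the work surface at z = 0. Lengths are in m, angles in rad, forces in N, time in s.
With the tool pointing down it reaches from about 0.425 to 0.975 m from the base axis. Payload 16.7 kg.
Tool frame: the origin (TCP) lies at the very end of the fingers, on their centre line; the grasp point (between the pads) lies 19 mm behind it (env.tcp_to_grasp is the distance from the TCP to the grasp point, in m); z points along the fingers, y is the direction in which the jaws open and shut (so a half turn about z gives the same grasp; the last joint's range is limited). The gripper opens to 85 mm and grips with 20 to 120 N. Pads are 22 mm wide; open, the fingers measure 114 mm over their backs; the gripper's body (76 mm by 85 mm) begins 54 mm behind the grasp point. The pads swing forward as they close: fully open they stand 13 mm farther back than shut.
Start: joints at [1.075, 0.426, 0.074, 1.606, -0.034, 1.111, -0.067], TCP at [0.229, -0.635, 0.231] pointing down, gripper open.
Joint ranges: [-2.85, 2.85], [-0.5, 2.14], [-1.23, 1.37], [0.21, 2.46], [-1.02, 4.16], [0.16, 2.05], [-2.73, 2.73]. Speed limits (rad/s): [1.89, 1.89, 2.39, 2.39, 3.01, 3.01, 3.01].

## Interface

Orientations are given as a 3x3 rotation matrix whose columns are the frame's x, y, z axes.
In Python, from bench import env, eyes, hand_in, nets gives the robot as it stands.
- The arm moves only by the shell command python3 -m creep 'ROWS' [OPENING] [FORCE]. ROWS is JSON, a list that holds one entry, the list of rows, each a list of 4 numbers: the shift along the tool's x, y, z in units of 40 mm (1.0 is 40 mm), then the turn about the tool's z in units of 6 degrees (1.0 is 6 degrees). In form: [[[dx, dy, dz, yaw], ...]]. A call has 1 to 20 rows; each row is the pose to reach, as a shift and turn from the pose commanded when the call began, along the tool's axes at that moment; what a row does not reach only later rows make up. A row lasts 1/12 s, in which the tool goes at most 41.7 mm and 7.16 degrees, less where a joint would pass 70% of its speed; a pose out of reach is approached as far as the arm can. A call with a gripper value outside its range is refused whole. OPENING is the opening, from 0 (shut) to 1 (fully open), set as the call begins (- or left out, the last holds). The fingers move at their own pace and stop on an object; FORCE is the grip in N (left out, the last holds). Time passes only in rows, so rows that repeat a pose let the fingers close. It gives the time, the measured TCP pose, the force and the opening at its end, in the units of the state.
- env.get_obs(): the state, without advancing time (a new reading comes with each control period).
- eyes.get_image(name): name is "scene" or "top"; returns a dict with "frame" (384x512x3 uint8, red, green, blue), "depth" (384x512 float32, m along the optical axis (not along the pixel's ray), 0 where there is no reading), "camera_matrix" (3x3 intrinsics, pixels), "view" (4x4, takes a point from world to camera coordinates). Camera axes: x right, y down, z forward; pixel columns grow to the right and rows downward; lengths in m; the calibration is good to about 2 mm. A picture is of the moment at which its call begins.
- hand_in(): hands the job in, once; it reports no verdict.
Trained networks look in a picture, given as the dict that the camera call returned (one of the last four; its "shot" number tells which), for a name from the list of things; names that differ only in an ending like _2 or _b are one class to them, and where a whole thing is asked for, a point or a joint stands for the part that bears it (a point fixed in the world has none). Each returns a list of dicts, best first, with "p" (0 to 1); they miss things now and then, are a little off and sometimes report something else, mostly with a low value. They report only what shows in the picture. A call takes as long as a camera call.
- nets.recognise(thing, picture): "rect" ([centre column, centre row, width, height] in pixels, round what is visible of it).
- nets.place_of(thing, picture): "pixel" ([column, row] in pixels: a listed point, or the origin of a listed thing).
The state is a dict: "time_s": time; "joint_positions": joint angles; "qvel": joint speeds; "joint_torque": joint torques, N m; "eef_pos": TCP position; "orientation": TCP orientation; "force": force on the tool from outside, world axes, zero at the start; "wrist_torque": the same for the moment, N m; "gripper_width": opening from 0.0 (shut) to 1.0 (fully open).
Only numpy, scipy, OpenCV 4.12 (cv2) and the standard library are available. Lean on these libraries where they do the work, as an engineer would, in place of code of your own. Each camera call takes 0.05 s, during which the arm holds its last target. There are 200 camera calls.

## Working session

There is one attempt and no reset: what is moved stays moved. The work goes in short steps, Python scripts to look and compute and a shell command to move; the robot and the scene stay as the last step left them, time stands still between calls to the robot, and variables do not carry over. Pictures are saved under pics/ and viewed, about 8 in all and at most 12, crops included, and the job is handed in when it is done.

```bash
mkdir -p pics; ls; cat > h.py <<'E'
import numpy as np, cv2
from bench import env, eyes, nets
def world(pic,u,v,z=None):
    K=pic["camera_matrix"];V=np.array(pic["view"]);R=V[:3,:3];t=V[:3,3];c=-R.T@t
    d=R.T@np.linalg.inv(K)@np.array([u,v,1.])
    if z is None:
        D=pic["depth"];p=D[max(0,int(v)-1):int(v)+2,max(0,int(u)-1):int(u)+2];p=p[p>0]
        return c+d*np.median(p) if len(p) else None
    return c+d*(z-c[2])/d[2]
def pix(pic,p):
    V=np.array(pic["view"]);q=pic["camera_matrix"]@(V[:3,:3]@np.array(p)+V[:3,3]);return q[:2]/q[2]
def save(pic,n): cv2.imwrite("pics/"+n+".png",pic["frame"][:,:,::-1])
E
python3 - <<'E'
from h import *
np.set_printoptions(precision=3,suppress=True)
o=env.get_obs()
for k in o: print(k,np.array(o[k]).tolist() if k!="orientation" else np.array(o[k]))
zs=dict(feeder=0,gap_left=.012,gap_middle=.012,gap_right=.012,gauge_grip=.063,gauge_tip=.015,tray_red=0,tape=0,stapler=0,small_carton=0)
for n in("scene","top"):
    p=eyes.get_image(n);save(p,n)
    print(n,"cam",-np.array(p["view"])[:3,:3].T@np.array(p["view"])[:3,3])
    for t,z in zs.items():
        r=nets.place_of(t,p)
        for a in r[:2]: print(t,np.round(a["p"],2),np.round(a["pixel"]),world(p,*a["pixel"],z=z),world(p,*a["pixel"]))
E
```

```text
pics
time_s 0.0
joint_positions [1.0744775949053713, 0.4267330731006079, 0.07386341076146553, 1.606615939582174, -0.03414077213575865, 1.1107747723884187, -0.06710827218219619]
qvel [-0.0016760099849872508, -0.0025239656047066285, 8.455728341292461e-05, 2.881288686610968e-05, 0.0009591965435537656, -0.0022094389161079918, -0.000835472465036233]
joint_torque [0.000259942871707608, -94.98400211334229, 3.7607645988464355, -46.35251998901367, 0.01921813061926514, 0.009993441053666174, -2.0059472376487975e-05]
eef_pos [0.2292769436002771, -0.6344373036371942, 0.2306062943100689]
orientation [[ 0.94   0.34  -0.   ]
 [ 0.34  -0.94   0.001]
 [-0.    -0.001 -1.   ]]
force [-0.06168152395416487, -0.034016302333444055, 0.26921984573223684]
wrist_torque [-0.00793417950301826, -0.021420540606518865, -0.018279599841811874]
gripper_width 1.0010812374641804
scene cam [ 1.14  -0.285  1.027]
feeder 0.85 [304. 209.] [0.629 0.163 0.   ] [0.671 0.127 0.083]
gap_left 0.76 [316. 221.] [0.685 0.166 0.012] [0.701 0.15  0.048]
gap_left 0.33 [304. 211.] [0.64  0.155 0.012] [0.673 0.125 0.08 ]
gap_middle 0.87 [
[... 523 characters left out ...]
158 0.   ] [0.626 0.156 0.027]
gap_left 0.82 [216. 120.] [0.685 0.17  0.012] [0.683 0.17  0.019]
gap_left 0.41 [221. 140.] [0.633 0.158 0.012] [0.63  0.157 0.028]
gap_middle 0.9 [226. 134.] [0.648 0.143 0.012] [0.646 0.143 0.018]
gap_middle 0.6 [232. 152.] [0.603 0.13  0.012] [0.6   0.129 0.022]
gap_right 0.72 [234. 150.] [0.608 0.124 0.012] [0.607 0.124 0.018]
gauge_tip 0.78 [189. 190.] [0.507 0.236 0.015] [0.507 0.236 0.016]
tape 0.93 [215. 255.] [0.347 0.169 0.   ] [0.347 0.169 0.001]
tape 0.69 [223. 141.] [0.635 0.154 0.   ] [0.629 0.152 0.024]
stapler 0.9 [294. 150.] [ 0.61  -0.026  0.   ] [ 0.602 -0.023  0.037]
small_carton 0.83 [357. 115.] [ 0.703 -0.191  0.   ] [ 0.695 -0.186  0.026]
```

```bash
python3 - <<'E'
import cv2,numpy as np
a=cv2.imread("pics/scene.png");b=cv2.imread("pics/top.png")
c=cv2.resize(a[90:290,190:390],(400,400),interpolation=cv2.INTER_CUBIC);d=cv2.resize(b[80:280,130:330],(400,400),interpolation=cv2.INTER_CUBIC)
cv2.imwrite("pics/pair.png",np.vstack([np.hstack([c,d]),np.hstack([cv2.resize(a,(266,200)),cv2.resize(b,(266,200)),np.zeros((200,268,3),np.uint8)])]))
E
python3 -m creep --help | head -30
```

```text
invalid input: not JSON, or not a number
```

View pics/pair.png

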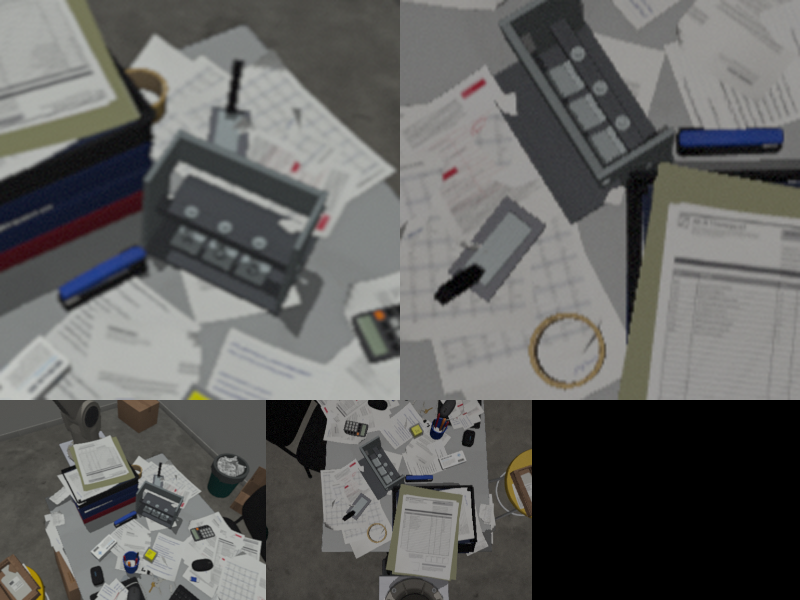

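Scene (upper left) and top (upper right) crops. In the top picture the gauge's tip is near (189,190) px, with the black handle down-left of it. The feeder's three shoes lie from about (216,120) to (234,150), the tape at (215,255), and the tray stack is at lower right. Next I'll measure the gauge axis and feeder yaw from depth.

```bash
cat > m.py <<'E'
from h import *
np.set_printoptions(precision=3,suppress=True)
def cloud(p):
    K=p["camera_matrix"];V=np.array(p["view"]);D=p["depth"]
    v,u=np.mgrid[:384,:512];d=(np.linalg.inv(K)@np.stack([u.ravel(),v.ravel(),np.ones(u.size)]))*D.ravel()
    P=(V[:3,:3].T@(d-V[:3,3:])).T; return P.reshape(384,512,3),D>0
def yaw(a): return np.degrees(np.arctan2(a[1],a[0]))
E
python3 - <<'E'
from m import *
for n in("top","scene"):
    p=eyes.get_image(n);P,ok=cloud(p);f=p["frame"].astype(int).max(2)
    g=ok&(np.hypot(P[...,0]-.65,P[...,1]-.14)<.2)
    for lo,hi in((.145,.175),(.175,.22)):
        m=g&(P[...,2]>lo)&(P[...,2]<hi)&(P[...,1]>.02)
        Q=P[m]
        if len(Q)>20:
            r=cv2.minAreaRect(Q[:,:2].astype(np.float32)*1000);print(n,lo,len(Q),"zmax",Q[:,2].max(),cv2.boxPoints(r).round(0).tolist(),r)
    m=ok&(P[...,0]>.33)&(P[...,0]<.56)&(P[...,1]>.2)&(P[...,1]<.42)&(P[...,2]>.02)&(P[...,2]<.12)&(f<60)
    Q=P[m];print(n,"handle",len(Q))
    if len(Q)>10:
        for lo in np.arange(.02,.11,.015):
            q=Q[(Q[:,2]>=lo)&(Q[:,2]<lo+.015)]
            if len(q): print(lo,len(q),q.mean(0))
        c=Q.mean(0);w=np.linalg.svd(Q-c)[2][0];print("axis",c,w*np.sign(w[2]),yaw(-w*np.sign(w[2])))
    m=ok&(P[...,0]>.38)&(P[...,0]<.57)&(P[...,1]>.17)&(P[...,1]<.36)&(P[...,2]>.006)&(P[...,2]<.024)
    Q=P[m];r=cv2.minAreaRect(Q[:,:2].astype(np.float32)*1000);print("slab",len(Q),r)
E
```

```text
top 0.145 1064 zmax 0.17302977358935404 [[457.0, 87.0], [510.0, 1.0], [766.0, 159.0], [712.0, 245.0]] ((611.2265625, 123.28422546386719), (300.5314025878906, 100.98714447021484), 31.738773345947266)
top 0.175 603 zmax 0.21999886603715033 [[456.0, 97.0], [458.0, 19.0], [534.0, 21.0], [532.0, 99.0]] ((494.95556640625, 58.951568603515625), (75.92897033691406, 78.08147430419922), 1.5389404296875)
top handle 218
0.02 14 [0.438 0.28  0.032]
0.035 31 [0.439 0.283 0.042]
0.05 40 [0.431 0.288 0.057]
0.06500000000000002 40 [0.426 0.294 0.072]
0.08000000000000002 61 [0.413 0.304 0.09 ]
0.09500000000000001 32 [0.413 0.305 0.098]
axis [0.424 0.295 0.071] [-0.429  0.366  0.826] -40.41699220841727
slab 2217 ((475.0162048339844, 265.1263427734375), (189.55235290527344, 189.723388671875), 89.97740173339844)
scene 0.145 1034 zmax 0.17484004748145862 [[478.0, 95.0], [533.0, 8.0], [764.0, 155.0], [709.0, 242.0]] ((620.9898681640625, 124.9864501953125), (274.3799133300781, 102.47996520996094), 32.39406967163086)
scene 0.175 454 zmax 0.21995988214412865 [[457.0, 93.0], [459.0, 18.0], [534.0, 20.0], [531.0, 95.0]] ((495.1446533203125, 56.47430419921875), (74.61516571044922, 74.80946350097656), 1.796650767326355)
scene handle 84
0.02 10 [0.445 0.279 0.032]
0.035 14 [0.443 0.28  0.041]
0.05 17 [0.435 0.285 0.055]
0.06500000000000002 16 [0.429 0.291 0.072]
0.08000000000000002 17 [0.421 0.298 0.089]
0.09500000000000001 10 [0.417 0.3   0.098]
axis [0.431 0.289 0.065] [-0.387  0.303  0.871] -38.096153209800924
slab 881 ((475.1658630371094, 264.96685791015625), (189.86727905273438, 189.46817016601562), 89.98590087890625)
```

Measured: feeder origin ≈ (0.634, 0.160) with yaw −58°, and gauge yaw ≈ −38°. The gauge grip is ≈ (0.422, 0.297), which puts it 0.108 m from the tip, as it should be. Now I'll lift and swing round over the trays.

```bash
python3 -m creep '[[[0,0,-1.5,0],[0,0,-3,0],[0,0,-3.2,0],[1,-0.5,-3.2,1],[2,-1,-3.2,1],[3,-1.5,-3.2,2],[4,-2,-3.2,2],[5,-2.5,-3.2,3],[6,-3,-3.2,3],[7,-3.5,-3.2,4],[8,-4,-3.2,4],[9,-4.5,-3.2,5],[10,-5,-3.2,5],[11,-5.5,-3.2,6],[12,-6,-3.2,6],[12,-6,-3.2,6]]]' 1 80
```

```text
time_s: 2.53
eef_pos: [0.6008, -0.2434, 0.3595]
orientation: [[0.961, -0.278, 0.0], [-0.278, -0.961, 0.0], [0.0, -0.0, -1.0]]
force: [0.4, -0.5, 0.2]
gripper_width: 0.997
```

```bash
python3 -m creep '[[[-0.5,-1,0,0],[-1,-2,0,0],[-1.4,-3,0,1],[-1.8,-4,0,1],[-2.3,-5,0,2],[-2.7,-6,0,2],[-3.2,-7,0,3],[-3.8,-7.8,0,3],[-4.4,-8.5,0,3.6],[-5,-9,0,3.6],[-5.7,-9.6,0,3.6],[-6.4,-10.2,0,3.6],[-7.1,-10.8,0,3.6],[-7.8,-11.4,0,3.6],[-8.5,-11.9,0,3.6],[-8.5,-11.9,1,3.6],[-8.5,-11.9,2,3.6],[-8.5,-11.9,3,3.6],[-8.5,-11.9,3.5,3.6],[-8.5,-11.9,3.5,3.6]]]' 1 80
python3 - <<'E'
from m import *
a=eyes.get_image("scene");b=eyes.get_image("top")
o=env.get_obs();print(o["joint_positions"],o["eef_pos"])
def crop(p,c,s=60):
    u,v=map(int,c);u=min(max(u,s),511-s);v=min(max(v,s),383-s)
    return cv2.resize(p["frame"][v-s:v+s,u-s:u+s,::-1],(400,400),interpolation=cv2.INTER_CUBIC)
cv2.imwrite("pics/hover.png",np.hstack([crop(a,pix(a,[.43,.28,.08])),crop(b,pix(b,[.43,.28,.08]))]))
E
```

```text
time_s: 4.2
eef_pos: [0.4646, 0.2252, 0.3196]
orientation: [[0.792, -0.611, -0.004], [-0.611, -0.792, -0.003], [-0.001, 0.005, -1.0]]
force: [0.4, 0.7, -1.0]
gripper_width: 1.0
[-1.237  0.094  0.714  1.874 -0.064  1.205 -2.724] [0.463 0.227 0.318]
```

View pics/hover.png

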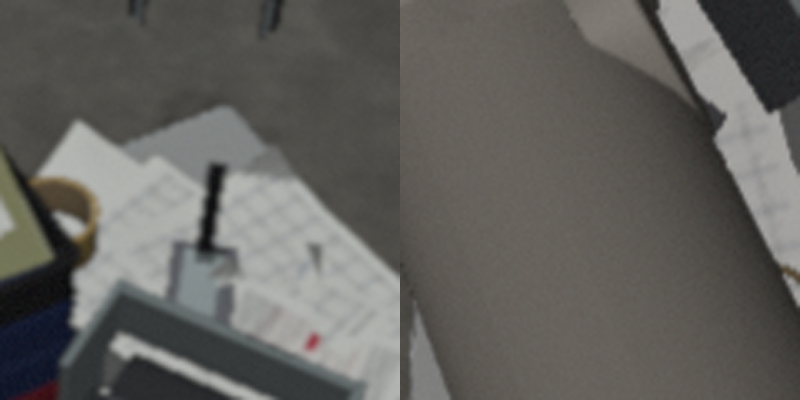

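The camera shows the gauge undisturbed, with its handle at crop (212,205), and the gripper hovering above. Joint 7 is at its range end, so I'll take the equivalent half-turned grasp.

```bash
python3 -m creep '[[[0,0,0,-1],[0,0,0,-2],[0,0,0,-3],[0,0,0,-4],[0,0,0,-5],[0,0,0,-6],[0,0,0,-7],[0,0,0,-8],[0,0,0,-9],[0,0,0,-10],[0,0,0,-11],[0,0,0,-12],[0,0,0,-13],[0,0,0,-14],[0,0,0,-15],[0,0,0,-15]]]' 1 80
python3 -m creep '[[[0,0,0,-1],[0,0,0,-2],[0,0,0,-3],[0,0,0,-4],[0,0,0,-5],[0,0,0,-6],[0,0,0,-7],[0,0,0,-8],[0,0,0,-9],[0,0,0,-10],[0,0,0,-11],[0,0,0,-12],[0,0,0,-13],[0,0,0,-14],[0,0,0,-15],[0,0,0,-15]]]' 1 80
python3 - <<'E'
from m import *
o=env.get_obs();R=np.array(o["orientation"]);print(o["joint_positions"],o["eef_pos"],R)
print("to hover (units)",R.T@(np.array([.407,.309,.15])-o["eef_pos"])/.04,yaw(-R[:,0]))
E
```

```text
time_s: 5.63
eef_pos: [0.4655, 0.224, 0.3204]
orientation: [[0.607, 0.794, -0.004], [0.794, -0.607, -0.004], [-0.005, -0.001, -1.0]]
force: [0.2, 0.3, -0.0]
gripper_width: 0.999
time_s: 6.97
eef_pos: [0.4652, 0.2243, 0.3201]
orientation: [[-0.792, 0.61, -0.004], [0.61, 0.792, -0.004], [0.001, -0.006, -1.0]]
force: [0.3, 0.2, 0.7]
gripper_width: 0.998
[-1.027  0.088  0.49   1.863 -0.043  1.207  0.392] [0.465 0.224 0.32 ] [[-0.792  0.61  -0.004]
 [ 0.61   0.792 -0.004]
 [ 0.001 -0.006 -1.   ]]
to hover (units) [2.443 0.814 4.25 ] -37.58381805309681
```

```bash
python3 -m creep '[[[0.6,0.2,0,0],[1.2,0.4,0,0],[1.8,0.6,0.5,0],[2.4,0.8,1.2,0],[2.4,0.8,2,0],[2.4,0.8,3,0],[2.4,0.8,3.7,0],[2.4,0.8,4.2,0],[2.4,0.8,4.2,0],[2.4,0.8,4.2,0]]]' 1 80
python3 - <<'E'
from m import *
a=eyes.get_image("scene");P,ok=cloud(a)
o=env.get_obs();R=np.array(o["orientation"]);print(o["eef_pos"],R[:,2],o["force"])
c=pix(a,[.42,.3,.09]);u,v=map(int,c);s=50;u=max(u,s);v=max(v,s)
im=a["frame"][:,:,::-1].copy()
for q in ([.407,.309,.08],[.422,.297,.063],[.508,.232,.018]): cv2.circle(im,tuple(int(round(t)) for t in pix(a,q)),0,(0,0,255),-1)
cv2.imwrite("pics/h2.png",cv2.resize(im[v-s:v+s,u-s:u+s],(500,500),interpolation=cv2.INTER_NEAREST))
print("to grasp",R.T@(np.array([.407,.309,.061])-o["eef_pos"])/.04)
E
```

```text
time_s: 7.8
eef_pos: [0.4078, 0.3076, 0.1515]
orientation: [[-0.789, 0.615, -0.005], [0.615, 0.789, -0.006], [0.001, -0.008, -1.0]]
force: [0.7, -0.7, 1.4]
gripper_width: 1.002
[0.408 0.308 0.153] [-0.004 -0.004 -1.   ] [-0.394  0.098  0.845]
to grasp [0.036 0.008 2.289]
```

View pics/h2.png

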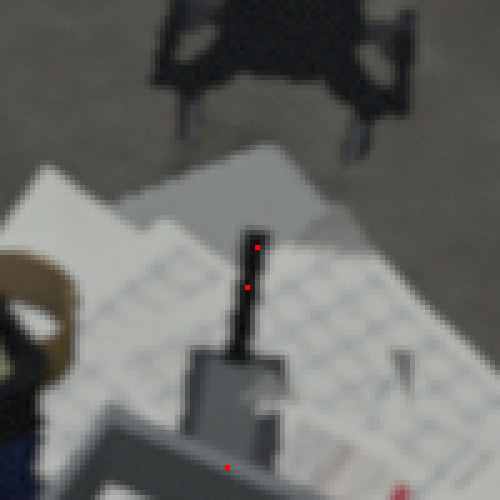

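The handle runs from (240,355) to (258,235) and lies on my marks, with the two fingers straddling it. Descend and close.

```bash
python3 -m creep '[[[0,0,0.5,0],[0,0,1,0],[0,0,1.5,0],[0,0,1.9,0],[0,0,2.2,0],[0,0,2.3,0],[0,0,2.3,0]]]' 1 80 && python3 -m creep '[[[0,0,0,0],[0,0,0,0],[0,0,0,0],[0,0,0,0],[0,0,0,0],[0,0,0,0],[0,0,0,0],[0,0,0,0],[0,0,0,0],[0,0,0,0]]]' 0 80
```

```text
time_s: 8.43
eef_pos: [0.4077, 0.3081, 0.0602]
orientation: [[-0.791, 0.612, -0.004], [0.612, 0.791, -0.004], [0.001, -0.005, -1.0]]
force: [0.3, -0.4, 0.0]
gripper_width: 1.0
time_s: 9.27
eef_pos: [0.4072, 0.3079, 0.0599]
orientation: [[-0.792, 0.611, -0.004], [0.611, 0.792, -0.004], [0.001, -0.006, -1.0]]
force: [-1.9, 0.5, 6.9]
gripper_width: 0.201
```

```bash
python3 -m creep '[[[0,0,-0.2,0],[0,0,-0.5,0],[0,0,-0.5,0],[-0.4,0.3,-0.5,0.5],[-0.8,0.6,-0.5,1],[-1.2,0.9,-0.5,1.5],[-1.6,1.2,-0.5,2],[-2,1.5,-0.5,2.5],[-2.4,1.8,-0.5,3],[-2.74,2,-0.5,3.4],[-2.74,2,-0.5,3.4],[-2.74,2,-0.5,3.4]]]' 0 80
cat > st.py <<'E'
from m import *
F=np.array([.634,.160,0]);fy=np.radians(-58.)
f=np.array([np.cos(fy),np.sin(fy),0]);l=np.array([-f[1],f[0],0])
o=env.get_obs();R=np.array(o["orientation"]);p=np.array(o["eef_pos"]);d=p-F
print("t",o["time_s"],"TCP in feeder mm",np.array([d@f,d@l,d[2]])*1e3,"toolyaw",yaw(-R[:,0]),"force f,l,z",np.array([o["force"]@f,o["force"]@l,o["force"][2]]),"w",o["gripper_width"])
E
python3 - <<'E'
from st import *
for n in("scene","top"):
    a=eyes.get_image(n)
    for t,z in(("gauge_tip",.035),("gap_left",.012),("gap_middle",.012),("gap_right",.012)):
        for q in nets.place_of(t,a)[:1]:
            w=world(a,*q["pixel"],z=z)-F;print(n,t,np.round(q["p"],2),q["pixel"],"feeder mm",w@f*1e3,w@l*1e3)
    im=a["frame"][:,:,::-1].copy();s=60;u,v=map(int,pix(a,[.62,.19,.05]))
    for x,y in((-80,108),(-80,-108),(20,50),(20,0),(20,-50)):
        cv2.circle(im,tuple(int(round(t)) for t in pix(a,F+f*x/1e3+l*y/1e3+[0,0,.01])),0,(0,0,255),-1)
    cv2.circle(im,tuple(int(round(t)) for t in pix(a,p-[0,0,.042]-R[:,0]*.126)),0,(0,255,0),-1)
    cv2.imwrite(f"pics/_{n}.png",cv2.resize(im[v-s:v+s,u-s:u+s],(400,400),interpolation=cv2.INTER_NEAREST))
cv2.imwrite("pics/ins.png",np.hstack([cv2.imread("pics/_scene.png"),cv2.imread("pics/_top.png")]))
E
```

```text
time_s: 10.27
eef_pos: [0.5432, 0.3038, 0.0785]
orientation: [[-0.529, 0.849, -0.004], [0.849, 0.529, -0.005], [-0.002, -0.006, -1.0]]
force: [-0.3, 0.3, -1.3]
gripper_width: 0.199
t 10.2667 TCP in feeder mm [-170.027   -0.822   78.547] toolyaw -58.06416851602704 force f,l,z [-0.429 -0.127 -1.298] w 0.1993622187990248
scene gauge_tip 0.67 [313.4, 192.5] feeder mm -47.33005334588361 2.4763215508833047
scene gap_left 0.87 [318.5, 219.5] feeder mm 13.549606319664903 49.89526115179121
scene gap_middle 0.7 [301.6, 213.7] feeder mm 20.06765689012568 0.32287070259465395
scene gap_right 0.7 [285.7, 204.7] feeder mm 15.529822439275803 -52.69187102837068
top gauge_tip 0.79 [200.8, 147.5] feeder mm -51.78608256460194 2.4697581191496987
top gap_left 0.55 [216.0, 118.6] feeder mm 20.358465303051226 52.25918395059511
top gap_middle 0.61 [224.4, 134.3] feeder mm 17.077161454307266 6.044651759627069
top gap_right 0.64 [233.0, 152.0] feeder mm 11.562353580892651 -44.355618666311734
```

View pics/ins.png

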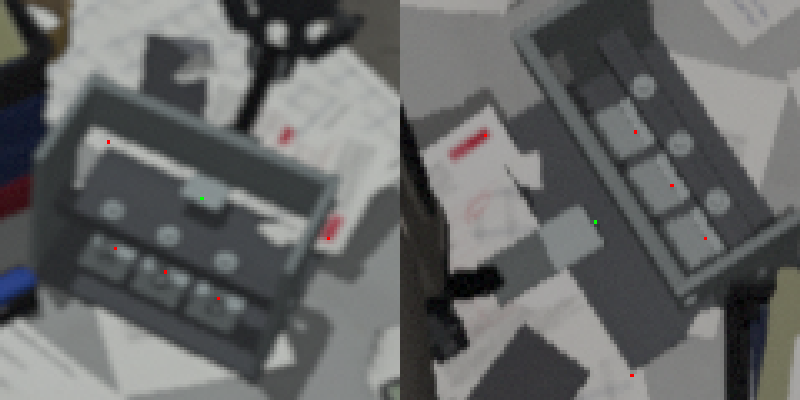

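The left (scene) crop shows the gripped gauge, blade level, with its tip at (205,195). In the top crop the tip is at (596,225), 1 px from my prediction. The plate corner mark (632,375) matches the edge seen. The blade is lined up with the middle shoe, so I'll lower it and slide in.

```bash
python3 -m creep '[[[0,0,0.2,0],[0,0,0.4,0],[0,0,0.45,0],[-0.2,0,0.45,0],[-0.4,0,0.45,0],[-0.6,0,0.45,0],[-0.8,0,0.45,0],[-1,0,0.45,0],[-1.2,0,0.45,0],[-1.35,0,0.45,0],[-1.5,0,0.45,0],[-1.5,0,0.45,0]]]' 0 80; python3 st.py
python3 -m creep '[[[-0.05,0,0,0],[-0.1,0,0,0],[-0.15,0,0,0],[-0.2,0,0,0],[-0.25,0,0,0],[-0.25,0,0,0],[-0.25,0,0,0]]]'; python3 st.py
python3 -m creep '[[[-0.05,0,0,0],[-0.1,0,0,0],[-0.15,0,0,0],[-0.2,0,0,0],[-0.25,0,0,0],[-0.25,0,0,0],[-0.25,0,0,0]]]'; python3 st.py
```

```text
time_s: 11.77
eef_pos: [0.5753, 0.2518, 0.0611]
orientation: [[-0.528, 0.849, -0.004], [0.849, 0.528, -0.005], [-0.002, -0.006, -1.0]]
force: [0.7, 0.2, -1.7]
gripper_width: 0.2
t 11.7667 TCP in feeder mm [-108.949   -1.123   61.089] toolyaw -58.12366377831756 force f,l,z [ 0.231  0.665 -1.738] w 0.19975767411750828
time_s: 12.35
eef_pos: [0.58, 0.2446, 0.061]
orientation: [[-0.529, 0.849, -0.004], [0.849, 0.529, -0.004], [-0.002, -0.006, -1.0]]
force: [0.5, 0.3, -1.2]
gripper_width: 0.201
t 12.35 TCP in feeder mm [-100.363   -1.004   61.04 ] toolyaw -58.05056216958 force f,l,z [-0.03   0.599 -1.236] w 0.20129420774945303
time_s: 12.93
eef_pos: [0.5853, 0.236, 0.0611]
orientation: [[-0.529, 0.849, -0.004], [0.849, 0.529, -0.004], [-0.001, -0.006, -1.0]]
force: [0.2, -0.1, -2.5]
gripper_width: 0.198
t 12.9333 TCP in feeder mm [-90.252  -1.033  61.062] toolyaw -58.06355335011836 force f,l,z [ 0.165  0.11  -2.538] w 0.19830882538976843
```

```bash
python3 -m creep '[[[-0.05,0,0,0],[-0.1,0,0,0],[-0.15,0,0,0],[-0.2,0,0,0]]]'; python3 -m creep '[[[-0.03,0,0,0],[-0.03,0,0,0]]]'; python3 - <<'E'
from st import *
for n in("scene","top"):
    a=eyes.get_image(n)
    im=a["frame"][:,:,::-1].copy();s=45;u,v=map(int,pix(a,[.64,.16,.05]))
    cv2.imwrite(f"pics/_{n}.png",cv2.resize(im[v-s:v+s,u-s:u+s],(400,400),interpolation=cv2.INTER_CUBIC))
cv2.imwrite("pics/ins2.png",np.hstack([cv2.imread("pics/_scene.png"),cv2.imread("pics/_top.png")]))
E
```

```text
time_s: 13.27
eef_pos: [0.5895, 0.2293, 0.0611]
orientation: [[-0.529, 0.848, -0.004], [0.848, 0.529, -0.004], [-0.001, -0.006, -1.0]]
force: [-0.7, 0.3, -0.7]
gripper_width: 0.197
time_s: 13.43
eef_pos: [0.5903, 0.228, 0.0611]
orientation: [[-0.529, 0.849, -0.004], [0.849, 0.529, -0.004], [-0.002, -0.006, -1.0]]
force: [0.4, -0.3, -0.9]
gripper_width: 0.201
t 13.4333 TCP in feeder mm [-80.853  -1.019  61.109] toolyaw -58.069785916963255 force f,l,z [ 0.492  0.202 -0.93 ] w 0.20051540761711284
```

View pics/ins2.png

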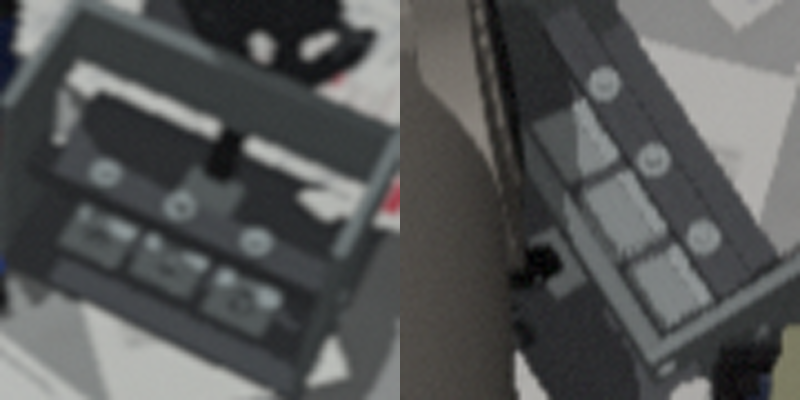

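The left crop shows the blade crossing under the bar at (215,185) and running on beneath the middle shoe at (170,265). Its tip is at about x = 42 and the drag is under 1 N, so the middle shoe is dead. Back out and try the left one.

```bash
python3 -m creep '[[[0.4,0,0,0],[0.8,0,0,0],[1.2,0,0,0],[1.6,0,0,0],[1.8,0,0,0],[1.8,0.4,0,0],[1.8,0.8,0.05,0],[1.8,1.2,0.05,0],[1.8,1.3,0.05,0],[1.8,1.3,0.05,0],[1.5,1.3,0.05,0],[1.2,1.3,0.05,0],[0.9,1.3,0.05,0],[0.7,1.3,0.05,0],[0.6,1.3,0.05,0],[0.6,1.3,0.05,0]]]'; python3 st.py
python3 -m creep '[[[-0.05,0,0,0],[-0.1,0,0,0],[-0.15,0,0,0],[-0.2,0,0,0],[-0.25,0,0,0],[-0.3,0,0,0]]]'; python3 st.py
python3 -m creep '[[[-0.05,0,0,0],[-0.1,0,0,0],[-0.1,0,0,0]]]'; python3 st.py
```

```text
time_s: 14.87
eef_pos: [0.6217, 0.275, 0.0587]
orientation: [[-0.528, 0.849, -0.005], [0.849, 0.528, -0.004], [-0.001, -0.006, -1.0]]
force: [0.6, -0.5, -4.5]
gripper_width: 0.2
t 14.8667 TCP in feeder mm [-104.08    50.474   58.716] toolyaw -58.137008237635435 force f,l,z [ 0.766  0.233 -4.453] w 0.2003644134886206
time_s: 15.37
eef_pos: [0.6273, 0.2672, 0.0588]
orientation: [[-0.53, 0.848, -0.005], [0.848, 0.53, -0.003], [0.0, -0.006, -1.0]]
force: [-2.7, 5.0, -0.6]
gripper_width: 0.208
t 15.3667 TCP in feeder mm [-94.488  51.083  58.791] toolyaw -57.988665060889325 force f,l,z [-5.671  0.351 -0.614] w 0.2077244336292697
time_s: 15.62
eef_pos: [0.6296, 0.2633, 0.0588]
orientation: [[-0.53, 0.848, -0.005], [0.848, 0.53, -0.003], [-0.0, -0.006, -1.0]]
force: [-2.1, 4.4, -2.4]
gripper_width: 0.198
t 15.6167 TCP in feeder mm [-89.924  51.023  58.786] toolyaw -58.0166175685656 force f,l,z [-4.83   0.494 -2.431] w 0.19750806617739028
```

The left shoe drags with about 5 N, so it is the live one. I'll push on in small steps, watching for the bar.

```bash
python3 -m creep '[[[-0.05,0,0,0],[-0.1,0,0,0],[-0.15,0,0,0],[-0.2,0,0,0],[-0.25,0,0,0]]]'; python3 -m creep '[[[-0.05,0,0,0],[-0.1,0,0,0]]]'; python3 st.py;  python3 -m creep '[[[-0.05,0,0,0],[-0.05,0,0,0]]]'; python3 st.py;python3 - <<'E'
from st import *
for n in("scene","top"):
    a=eyes.get_image(n)
    for q in nets.place_of("gauge_tip",a)[:1]: w=world(a,*q["pixel"],z=.013)-F;print(n,q["p"],w@f*1e3,w@l*1e3)
    im=a["frame"][:,:,::-1].copy();s=45;u,v=map(int,pix(a,[.66,.17,.05]))
    for y in (34,66): cv2.circle(im,tuple(int(round(t)) for t in pix(a,F+f*.05+l*y/1e3+[0,0,.01])),0,(0,0,255),-1)
    cv2.imwrite(f"pics/_{n}.png",cv2.resize(im[v-s:v+s,u-s:u+s],(400,400),interpolation=cv2.INTER_NEAREST))
cv2.imwrite("pics/ins3.png",np.hstack([cv2.imread("pics/_scene.png"),cv2.imread("pics/_top.png")]))
E
```

```text
time_s: 16.03
eef_pos: [0.6346, 0.2553, 0.0587]
orientation: [[-0.53, 0.848, -0.005], [0.848, 0.53, -0.003], [0.0, -0.006, -1.0]]
force: [-3.6, 5.0, -0.9]
gripper_width: 0.202
time_s: 16.2
eef_pos: [0.6367, 0.2518, 0.0587]
orientation: [[-0.53, 0.848, -0.005], [0.848, 0.53, -0.003], [0.0, -0.006, -1.0]]
force: [-3.6, 5.9, -0.8]
gripper_width: 0.198
t 16.2 TCP in feeder mm [-76.433  50.993  58.707] toolyaw -57.98955488189958 force f,l,z [-6.906  0.012 -0.778] w 0.19752978240508076
time_s: 16.37
eef_pos: [0.638, 0.2496, 0.0587]
orientation: [[-0.53, 0.848, -0.005], [0.848, 0.53, -0.004], [-0.0, -0.006, -1.0]]
force: [-1.0, 4.1, -3.6]
gripper_width: 0.2
t 16.3667 TCP in feeder mm [-73.878  50.933  58.715] toolyaw -58.015691774208825 force f,l,z [-3.999  1.265 -3.581] w 0.19962621168564343
t 16.3667 TCP in feeder mm [-73.878  50.933  58.715] toolyaw -58.015691774208825 force f,l,z [-3.999  1.265 -3.581] w 0.19962621168564343
top 0.26 0.8735099931813256 -9.471860435191763
```

View pics/ins3.png

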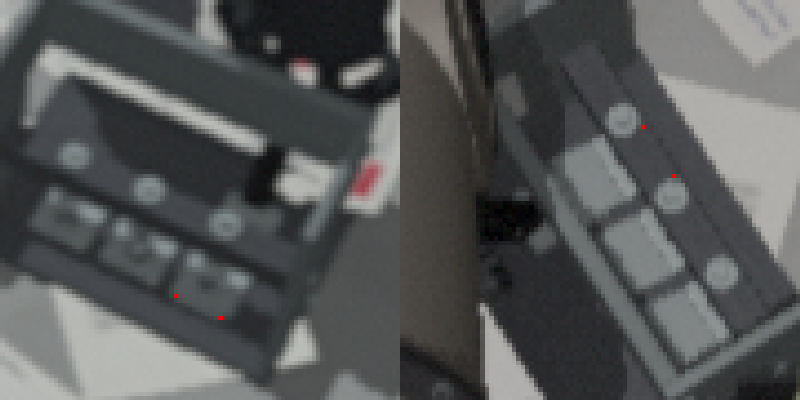

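Left crop: the blade runs under the left-hand shoe, lined up between the two red marks (175,295) and (220,318), but the tip isn't visible past its back yet. Continue.

```bash
for i in 1; do python3 -m creep '[[[-0.04,0,0,0],[-0.08,0,0,0],[-0.08,0,0,0]]]' >/dev/null; python3 st.py; python3 -m creep '[[[-0.04,0,0,0],[-0.08,0,0,0],[-0.08,0,0,0]]]'>/dev/null; python3 st.py; python3 -m creep '[[[-0.03,0,0,0],[-0.05,0,0,0],[-0.05,0,0,0]]]'>/dev/null; python3 st.py;done
```

```text
t 16.8167 TCP in feeder mm [-70.451  50.919  58.725] toolyaw -58.024369924937744 force f,l,z [-3.789 -0.9   -2.596] w 0.20197819192268948
t 17.0667 TCP in feeder mm [-67.237  50.902  58.687] toolyaw -58.023614309906726 force f,l,z [-4.074  0.639 -2.961] w 0.19965444706390617
t 17.3167 TCP in feeder mm [-65.337  50.883  58.664] toolyaw -58.02262895723919 force f,l,z [-4.435  1.145 -3.459] w 0.19735548807219108
```

```bash
python3 - <<'E'
from st import *
a=eyes.get_image("scene");im=a["frame"][:,:,::-1].copy();s=25;u,v=map(int,pix(a,F+f*.05+l*.05+[0,0,.01]))
for x in(50,60): cv2.circle(im,tuple(int(round(t)) for t in pix(a,F+f*x/1e3+l*.074+[0,0,.01])),0,(0,0,255),-1)
cv2.imwrite("pics/tip.png",cv2.resize(im[v-s:v+s,u-s:u+s],(500,500),interpolation=cv2.INTER_NEAREST))
E
```

```text
t 17.3167 TCP in feeder mm [-65.337  50.883  58.664] toolyaw -58.02262895723919 force f,l,z [-4.435  1.145 -3.459] w 0.19735548807219108
```

View pics/tip.png

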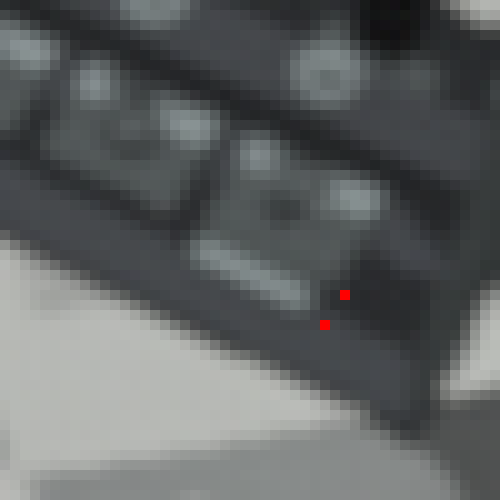

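The bright blade tip now shows past the shoe's back, (190,245) to (312,300), centred and 7–8 mm out. Release and back off.

```bash
python3 -m creep '[[[0,0,0,0],[0,0,0,0],[0,0,0,0],[0,0,0,0],[0,0,0,0],[0,0,0,0],[0,0,0,0],[0,0,0,0]]]' 0.7; python3 -m creep '[[[0.2,0,0,0],[0.5,0,0,0],[0.9,0,0,0],[1.4,0,0,0],[1.9,0,0,0],[2.3,0,0,0],[2.5,0,0,0],[2.5,0,-0.7,0],[2.5,0,-1.5,0],[2.5,0,-2.5,0],[2.5,0,-3,0],[2.5,0,-3,0],[2.5,0,-3,0],[2.5,0,-3,0]]]' 0.7; python3 - <<'E'
from st import *
out=[]
for n in("scene","top"):
    a=eyes.get_image(n);im=a["frame"][:,:,::-1].copy();s=40;u,v=map(int,pix(a,F+l*.03))
    for q in nets.place_of("gauge_tip",a)[:1]+nets.place_of("gauge_grip",a)[:1]: w=world(a,*q["pixel"])-F;print(n,q["p"],w@f*1e3,w@l*1e3,w[2]*1e3)
    for x,y in((50,74),(60,74)): cv2.circle(im,tuple(int(round(t)) for t in pix(a,F+f*x/1e3+l*y/1e3+[0,0,.01])),0,(0,0,255),-1)
    out.append(cv2.resize(im[v-s:v+s,u-s:u+s],(400,400),interpolation=cv2.INTER_NEAREST))
    for t in("tape","stapler","small_carton"):
        for q in nets.place_of(t,a)[:1]: print(n,t,world(a,*q["pixel"],z=0))
cv2.imwrite("pics/end.png",np.hstack(out))
E
```

```text
time_s: 18.03
eef_pos: [0.6429, 0.242, 0.0588]
orientation: [[-0.529, 0.848, -0.004], [0.848, 0.529, -0.004], [-0.001, -0.006, -1.0]]
force: [0.7, -0.2, 0.6]
gripper_width: 0.702
time_s: 19.2
eef_pos: [0.5899, 0.3275, 0.1781]
orientation: [[-0.529, 0.848, -0.005], [0.848, 0.529, -0.005], [-0.001, -0.007, -1.0]]
force: [0.1, -0.1, 0.6]
gripper_width: 0.7
t 19.2 TCP in feeder mm [-165.474   51.352  178.09 ] toolyaw -58.02965279003922 force f,l,z [0.201 0.048 0.641] w 0.699780090220243
scene 0.45 61.13021363432975 46.148789228960844 11.566401512231206
scene 0.6 -15.292341616311596 65.6217354554094 110.08879651143766
scene tape [0.344 0.168 0.   ]
scene stapler [ 0.611 -0.031  0.   ]
scene small_carton [ 0.699 -0.193  0.   ]
top 0.62 57.31004743603203 45.38543483982459 13.70567653385435
top 0.59 -53.04521545855586 42.43539425439722 81.20034181209567
top tape [0.349 0.172 0.   ]
top stapler [ 0.606 -0.021  0.   ]
top small_carton [ 0.694 -0.194  0.   ]
```

View pics/end.png

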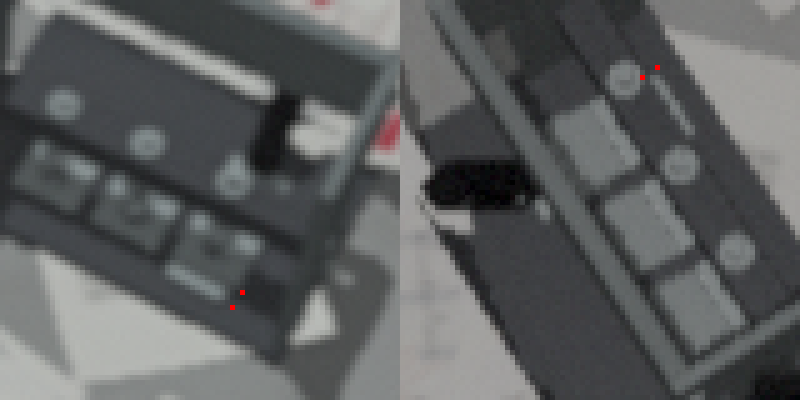

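The released gauge lies flat. Its tip shows past the back of the left shoe in both views, at (170–225, 265–297) and (655–692, 78–133), near x ≈ 59 mm and y ≈ 46 mm. The bystanders haven't moved. Handing in.

```bash
python3 -c "
from bench import hand_in
print(hand_in())"
```

```text
the job is handed in; nothing more can be done
None
```

The gauge is lying released under the left shoe, which is the live one, and the job was handed in at about 19 s of the 67 s allowed.

- **Which shoe:** under the middle shoe there was hardly any drag (under 1 N). Under the left shoe pushing took about 4 to 7 N, so I took it as live and did not try the right one. Two or three of the later readings were slightly under the stated 5 N, with noise of about 1 N.
- **Gripper tilt:** the moves allow no tilt, so I kept the gripper upright and held the handle high and towards its back. It never touched the guard bar.
- **Last checks:** both cameras show the blade flat and straight under the left shoe. The tip is about 57–61 mm in (48 needed), at y about 46 mm (34–66 allowed) and about 12–14 mm high. The gripper is clear of everything, and the tape, stapler and carton are within a few millimetres of where they were.
- **Not confirmed:** the network's readings of the handle's position disagreed between the two cameras, because the bar partly hides it; I ignored them. The press of the blade on the plate after release was not measured directly.

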